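Index a tube magazine and tip out one bush

ROBOT

A 6-joint arm with a two-finger parallel gripper is mounted at the origin on the work surface. World frame = base frame: x ahead of the robot, y to its left, z up, the work surface at z = 0. Lengths are in m, angles in rad, forces in N, time in s.
With the tool pointing down it reaches from about 0.225 to 0.875 m from the base axis. Payload 3.4 kg.
Tool frame: the origin (TCP) lies between the finger pads; the fingertips stand 25 mm ahead of it and the grasp point (between the pads) lies 6 mm ahead of it; z points along the fingers, y is the line along which they close (so a half turn about z gives the same grasp; the last joint's range is limited). The gripper opens to 85 mm and grips with 20 to 120 N. Pads are 22 mm wide; open, the fingers measure 114 mm over their backs; the gripper's body (76 mm by 85 mm) begins 54 mm behind the grasp point. The pads swing forward as they close: fully open they stand 13 mm farther back than shut.
Start: joints at [-1.226, 0.276, 1.505, -0, 1.361, -0.121], TCP at [0.258, -0.514, 0.256] pointing down, gripper open.
Joint ranges: [-2.89, 2.89], [-0.75, 2.08], [0.22, 2.7], [-1.18, 4.32], [0.11, 2.71], [-2.7, 2.7]. Speed limits (rad/s): [2.57, 2.57, 3.14, 3.14, 3.14, 3.14].

INTERFACE

Orientations are given as a unit quaternion [w, x, y, z].
In Python, from rig import manip, cams, ticket gives the robot as it stands.
- The arm moves only by the tool step_arm, never from a script. Its argument "increments" is a list of rows, each an object with "dp": the shift along the world's x, y, z each as a share of 0.2 m, from -1 to 1, a list of three; "yaw": the turn about the world's z as a share of 0.15 rad, from -1 to 1; "grip": the opening, from 0 (shut) to 1 (fully open). In form: [{"dp": [tx, ty, tz], "yaw": yaw, "grip": grip}, ...]. A call has 1 to 5 rows; each row shifts and turns the commanded pose from where the row before left it; what a row does not reach is not made up. A row lasts 1/8 s, in which the tool goes at most 62.5 mm and 10.7 degrees, less where a joint would pass 70% of its speed; a pose out of reach is approached as far as the arm can. A call with a number of a shift or a turn outside -1 to 1 is refused whole. A call with a gripper value outside its range is refused whole. The fingers move at their own pace and stop on an object; "squeeze" is the grip in N (left out, the last holds). Time passes only in rows, so rows that do not move let the fingers close. It gives the time, the measured TCP pose, the force, the opening and the grip force at its end, in the units of the state.
- manip.get_state(): the state, without advancing time (a new reading comes with each control period).
- cams.get_image(name): name is "side" or "top"; returns the picture (384x512x3 uint8, blue, green, red); there is no depth.
- cams.get_calibration(name): a dict with "fx", "fy", "cx", "cy" (pixels), "k1" (the pictures are not rectified: a ray, as slopes to the right and down, at radius r is drawn at 1 + k1 r^2 times it, then the intrinsics apply), "extrinsics" (4x4, takes a point from camera to world coordinates). Camera axes: x right, y up, looking along -z (the intrinsics and any distortion apply to the point x, -y, -z); pixel columns grow to the right and rows downward; lengths in m; the calibration is good to about 2 mm. A picture is of the moment at which its call begins. get_calibration takes no time and is no camera call.
- ticket.sign_off(): hands the job in; it is judged then, once.
The state is a dict: "clock": time; "qpos": joint angles; "qd": joint speeds; "effort": joint torques, N m; "position": TCP position; "ee_rot": TCP orientation; "contact_force": force on the tool from outside, world axes, zero at the start; "moment": the same for the moment, N m; "width": finger opening in m; "gripper_force": force on a finger pad.
Only numpy, scipy, OpenCV 4.12 (cv2) and the standard library are available. Lean on these libraries where they do the work, as an engineer would, in place of code of your own. Each camera call takes 0.05 s, during which the arm holds its last target. There are 200 camera calls.

TASK

Take the red T-handled key out of its yellow holder, push it fully home in the square drive at the centre of the tube magazine and turn the magazine with it until the steel bush drops through the hole onto the tray below; the brass bush must stay in its tube. Then push the red-knobbed lever over to tip the steel bush out into the blue bin, and let the tray swing back level. Leave the key standing fully home in the drive, turn the magazine only with the key, and leave the other things on the bench where they are.

Things in the scene. Friction and masses are not known exactly. Their poses are not given: they have to be found in the camera images.
- magazine: The fixed machine. Origin on the bench directly under the dial's axis; its x and y run along the sides of its green base plate (216 mm square, upper face 176 mm above the bench). Over the dial lies a fixed clear guard plate 210 mm square, top at 247 mm, with a 64 mm round hole on the axis; nuts at its corners reach 253 mm. The bin is on its +y side, the lever on its -x side.
- dial: The turning dial, origin on its vertical axis 178 mm above the bench. It carries six open dark steel tubes (inner diameter 42, outer 48, 44 mm tall), centres 70 mm from the axis at 30, 90, 150, 210, 270 and 330 degrees from its x, anticlockwise from above. It turns either way without end, with a drag of 0.1 to 0.4 N m.
- drive (a point): Centre of the mouth of the square socket in the flat top (56 mm square) of the dial's steel hub, on its axis, 230 mm above the bench and 17 mm below the guard's top. Socket 21 mm square, 42 mm deep, parallel to the hub's sides. The hub is clamped to the dial at no set angle: this frame has the dial's axes and does not tell how the square is turned; look or feel for it.
- drop_hole (a point): Centre of the 46 mm round drop hole at the base plate's upper face, 70 mm from the dial's axis towards the magazine's +y; same axes as the magazine. A tube pushes its bush along on this plate with 3 mm of play all round; with the tube's centre within about 2 mm of the hole's, the bush falls onto the tray 80 mm below.
- steel_bush_mid (a point): Centre of the steel bush: a bright grey upright cylinder 36 mm in diameter, 60 mm long, with a dark bore, about 0.3 kg. It starts in one of the dial's tubes, 100 to 140 degrees from the drop hole on either side, and stands 14 mm out of the tube. z along its length.
- brass_bush_mid (a point): Centre of the brass bush, a yellow cylinder of the same size in a tube on the other side of the drop hole. Turned the long way round, the dial would carry it over the hole and drop it.
- key_grip (a point): Centre of the key's T-bar: red, flat-sided, 110 mm long (this frame's x), 14 mm wide (y), 20 mm high (z, up). At first the key hangs upright in its holder, turned anyhow. Key 0.25 to 0.4 kg. Fully home in the drive, this point is 66 mm above drive and the key stands by itself, with about 10 degrees of turning play either way.
- key_collar (a point): Centre of the underside of the key's round collar (36 mm in diameter), 66 mm below the T-bar's centre; it rests on the holder, and on the hub when the key is home. A 14 mm shank leads up from it. Under it: a square drive 18 mm wide (sides along the key's x and y), 32 mm long, then a round nose 13 mm in diameter, 8 mm long.
- key_holder: Fixed yellow block 65 mm square and 55 mm high with a 28 mm round hole from its top centre, in which the key hangs. Origin at the centre of its underside.
- tip_tray (a joint): Tilt of the tray with its lever (rad): 0 at rest, floor pitched slightly back; 0.98 pushed right over to the other stop, mouth pointing steeply into the bin. A spring returns it to 0: 0.35 N m to start, 0.7 N m at the end (2.5 to 7 N near the knob). Pushed beyond 0.9 and held there a second, it lets a bush topple and slide out.
- lever_knob (a point): Centre of the red ball knob (28 mm) on the tray's lever, a 10 mm round bar standing up on the magazine's -x side, 52 mm clear of its base plate. At rest it leans 0.35 rad away from the bin; push it towards the bin (+y of the magazine).
- tray_shaft (a point): Point on the axis of the tray's shaft (along the magazine's x) below the swing of the lever; the knob is 140 mm from here.
- bin: Fixed blue open picking bin 150 mm (x) by 190 mm (y), back and side walls 85 mm high, with its 28 mm low wall (its -y side) under the tray's mouth. Origin at the centre of its underside; floor 4 mm thick.
- spray_mid (a point): Centre of a loose upright spray can, 58 mm in diameter and 165 mm tall: leave it alone.
- magnet_mid (a point): Centre of a loose red welding magnet, 80 by 80 by 22 mm: leave it alone.
- hammer_mid (a point): A point on the handle of a loose hammer, 260 mm long: leave it alone.
Not all that is in view belongs to the job. Of the things that look like the bin, take the one that is farthest from the robot's base at the start. What is shaped like the part that bears key_grip but white is not meant.

How it is judged:
By the outcome, as a careful person would: the job done as asked, in the order asked, and still so for the second after the job is handed in, with the robot touching nothing.
It also fails if it takes over 64 s, if anything falls off the work surface, if the arm or the gripper's body presses on something with over 40 N, if the wrist force passes 120 N, or if a joint passes its speed limit or range.

## Working session

There is one attempt and no reset: what is moved stays moved. The work goes in short steps, Python scripts to look and compute and a tool call to move; the robot and the scene stay as the last step left them, time stands still between calls to the robot, and variables do not carry over. Pictures are saved under pics/ and viewed, at most 10 in all, crops included, and the job is handed in when it is done.

Besides the shell and the picture viewer there is one more tool, called after "Emit:" by a JSON object that holds its "op" and its "data". step_arm: Moves the arm, as the interface text tells. Shift numbers are shares of 0.2 m and turn numbers shares of 0.15 rad, none past 1 either way. Its arguments: {"type":"object","properties":{"increments":{"type":"array"},"squeeze":{"type":"number"}},"required":["increments"]}

```bash
mkdir -p pics
python3 - <<'E'
from rig import manip,cams
import cv2,numpy as np
for n in("side","top"):
    im=cams.get_image(n);cv2.imwrite(f"pics/{n}0.png",cv2.resize(im,(800,600),interpolation=cv2.INTER_CUBIC));cv2.imwrite(f"pics/{n}0raw.png",im)
    c=cams.get_calibration(n);print(n,c["fx"],c["fy"],c["cx"],c["cy"],c["k1"]);print(np.round(c["extrinsics"],3))
print(manip.get_state())
E
```

```text
side 452.52657396058777 452.52657396058777 261.0286157751114 187.8408093845375 -0.03208248594605109
[[-0.967  0.183 -0.175  0.289]
 [-0.252 -0.644  0.722  0.85 ]
 [ 0.02   0.743  0.669  1.038]
 [ 0.     0.     0.     1.   ]]
top 396.07895806260484 396.07895806260484 257.70328570841417 187.01869136623273 -0.1373719303115925
[[-0.011  0.992 -0.127  0.405]
 [-1.    -0.012 -0.008 -0.066]
 [-0.009  0.127  0.992  1.163]
 [ 0.     0.     0.     1.   ]]
{'clock': 0.1, 'qpos': array([-1.22598711e+00,  2.76504537e-01,  1.50602501e+00, -1.49255672e-05,
        1.36072675e+00, -1.21019481e-01]), 'qd': array([-0.00127154,  0.00058299, -0.00426014, -0.00019373,  0.00216145,
        0.00113912]), 'effort': array([ 1.56874958e-03, -4.17699802e+01, -2.46404904e+01, -1.78743103e-04,
        5.82070483e-03,  1.22300570e-06]), 'position': array([ 0.25809603, -0.51331552,  0.25553435]), 'ee_rot': array([-8.25805071e-04,  9.72997158e-01,  2.30815596e-01, -1.00134287e-04]), 'contact_force': array([ 0.763206  ,  0.90417624, -0.39465896]), 'moment': array([ 0.08445228,  0.02480274, -0.05453833]), 'gripper_force': 0.0, 'width': 0.08520340977273295}
```

View pics/side0.png

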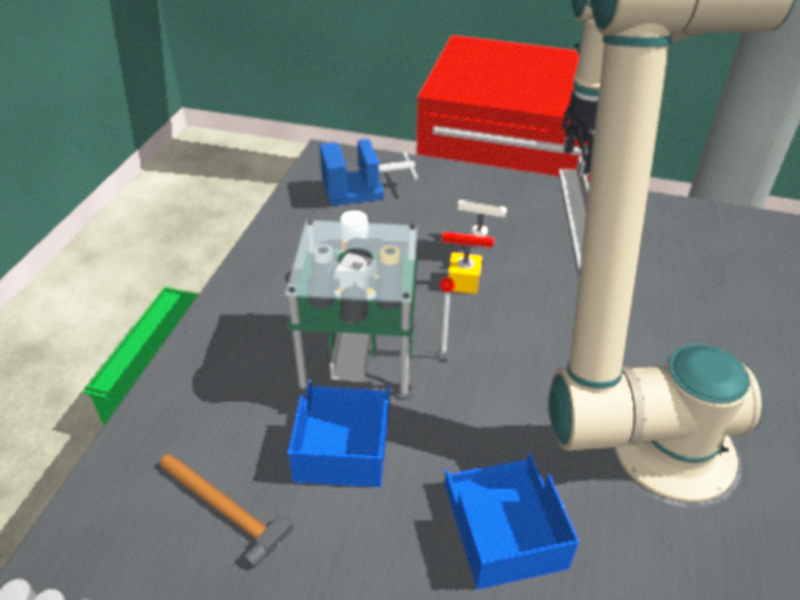

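View pics/top0.png

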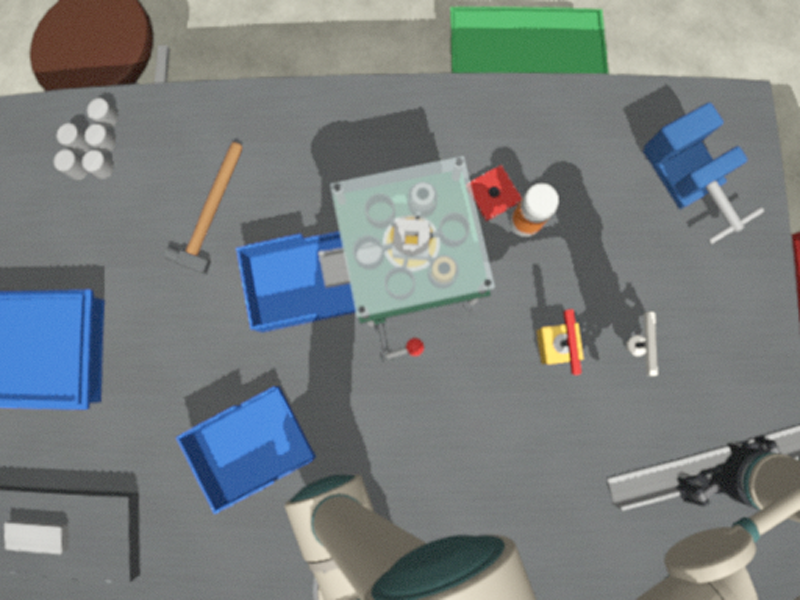

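Both views show the magazine with the bin to its left. In the top view (800 px frame) the magazine is around (412,238), the key bar around (572,342) over the yellow holder (560,343), and the knob at (415,346). The steel bush is around (422,195) and the brass one around (444,268).

```bash
cat > h.py <<'E'
import numpy as np,cv2
from rig import manip,cams
def ray(n,u,v):
    c=cams.get_calibration(n);K=np.array([[c["fx"],0,c["cx"]],[0,c["fy"],c["cy"]],[0,0,1.]])
    s=cv2.undistortPoints(np.array([[[u,v]]],float),K,np.array([c["k1"],0,0,0,0]))[0,0]
    E=np.array(c["extrinsics"]);return E[:3,3],E[:3,:3]@np.array([s[0],-s[1],-1])
def onz(n,u,v,z):
    o,d=ray(n,u,v);return o+d*(z-o[2])/d[2]
def px(n,p):
    c=cams.get_calibration(n);E=np.array(c["extrinsics"]);q=E[:3,:3].T@(np.array(p)-E[:3,3]);s=np.array([q[0],-q[1]])/-q[2]
    s=s*(1+c["k1"]*(s@s));return np.array([c["fx"]*s[0]+c["cx"],c["fy"]*s[1]+c["cy"]])
def tri(u1,u2):
    (o,d),(p,e)=ray("side",*u1),ray("top",*u2)
    d=d/np.linalg.norm(d);e=e/np.linalg.norm(e)
    A=np.stack([d,-e],1);t=np.linalg.lstsq(A,p-o,rcond=None)[0]
    a,b=o+d*t[0],p+e*t[1];return (a+b)/2,np.linalg.norm(a-b)
def mask(im,col):
    h=cv2.cvtColor(im,cv2.COLOR_BGR2HSV)
    if col=="red":return cv2.inRange(h,(0,150,90),(6,255,255))|cv2.inRange(h,(174,150,90),(180,255,255))
    if col=="yellow":return cv2.inRange(h,(20,150,90),(32,255,255))
def blobs(im,col,mn=12):
    n,l,s,c=cv2.connectedComponentsWithStats(mask(im,col))
    out=[]
    for i in range(1,n):
        if s[i,4]>=mn:
            r=cv2.minAreaRect(np.argwhere(l==i)[:,::-1].astype(np.float32));out.append((np.round(c[i],1).tolist(),int(s[i,4]),np.round(cv2.boxPoints(r),1).tolist()))
    return out
E
python3 - <<'E'
from h import *
for n in("side","top"):
    im=cv2.imread(f"pics/{n}0raw.png")
    for c in("red","yellow"):
        for b in blobs(im,c):print(n,c,b)
im=cv2.imread("pics/top0raw.png")
cv2.imwrite("pics/c1.png",cv2.resize(im[95:225,205:378],None,fx=4.6,fy=4.6,interpolation=cv2.INTER_CUBIC))
E
```

```text
side red ([318.6, 65.2], 6905, [[262.8999938964844, 100.0], [272.8999938964844, 19.700000762939453], [377.79998779296875, 32.79999923706055], [367.70001220703125, 113.0999984741211]])
side red ([298.5, 153.0], 210, [[282.29998779296875, 154.39999389648438], [283.20001220703125, 147.60000610351562], [315.5, 151.6999969482422], [314.70001220703125, 158.5]])
side red ([285.2, 182.0], 64, [[279.79998779296875, 179.60000610351562], [286.6000061035156, 176.1999969482422], [290.79998779296875, 184.60000610351562], [284.0, 188.0]])
side yellow ([297.3, 174.7], 372, [[284.79998779296875, 185.10000610351562], [288.3999938964844, 160.5], [308.3999938964844, 163.3000030517578], [304.8999938964844, 188.0]])
top red ([316.2, 123.0], 594, [[298.1000061035156, 117.80000305175781], [320.70001220703125, 105.30000305175781], [333.3999938964844, 128.1999969482422], [310.8999938964844, 140.6999969482422]])
top red ([510.0, 164.8], 99, [[508.0, 150.0], [511.0, 150.0], [511.0, 190.0], [508.0, 190.0]])
top red ([365.7, 218.0], 198, [[360.5, 199.1999969482422], [366.3999938964844, 198.5], [371.0, 237.89999389648438], [365.20001220703125, 238.60000610351562]])
top red ([265.3, 221.6], 80, [[261.0, 217.0], [270.0, 217.0], [270.0, 226.0], [261.0, 226.0]])
top yellow ([263.0, 153.0], 15, [[261.0, 152.0], [265.0, 152.0], [265.0, 154.0], [261.0, 154.0]])
top yellow ([346.8, 221.3], 67, [[343.6000061035156, 211.1999969482422], [346.79998779296875, 210.6999969482422], [349.70001220703125, 230.89999389648438], [346.5, 231.39999389648438]])
top yellow ([355.8, 211.5], 18, [[354.0, 210.0], [358.0, 210.0], [358.0, 214.0], [354.0, 214.0]])
```

View pics/c1.png

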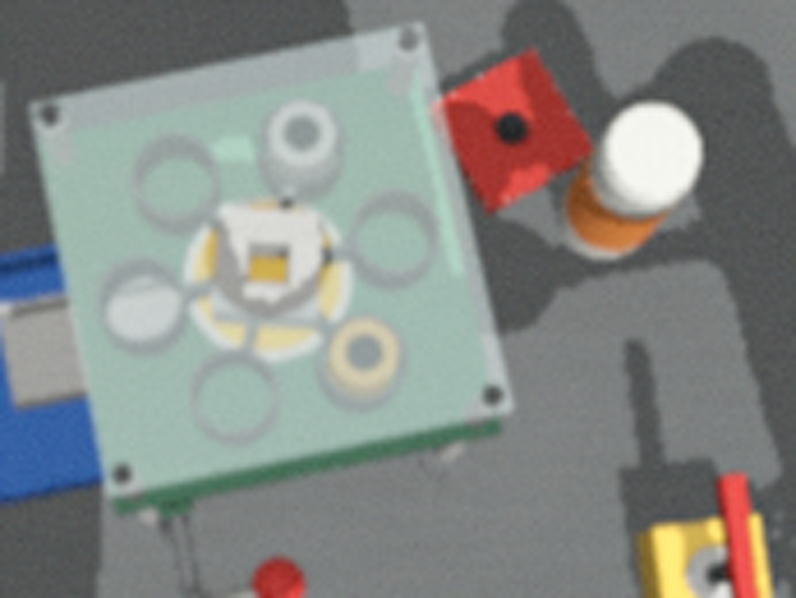

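The crop shows guard nuts at (410,40), (50,116), (123,474) and (492,395). The steel bush is at (302,132), the brass at (364,350) and the socket near (268,264). The empty tubes are at (176,180), (396,238), (145,303) and (235,396), the third of them close to the drop hole.

Run:
```python
from h import *
r=lambda u,v:(205+u/4.6,95+v/4.6)
C=np.array([onz("top",*r(*p),.253) for p in[(410,40),(50,116),(123,474),(492,395)]])
m=C.mean(0);print("axis",m.round(4), np.linalg.norm(C-np.roll(C,1,0),axis=1).round(3))
# corner (410,40): +x,-y ; (50,116): +x,+y ; (123,474): -x,+y
yy=(C[1]-C[0])+(C[2]-C[3]);xx=(C[0]-C[3])+(C[1]-C[2])
a=np.arctan2(xx[1],xx[0]);b=np.arctan2(yy[1],yy[0])-np.pi/2;print("yaw",np.degrees([a,b]));yaw=(a+b)/2
for n,p,z in[("steel",(302,132),.236),("brass",(364,350),.236),("t",(176,180),.222),("t",(396,238),.222),("t",(145,303),.222),("t",(235,396),.222),("sock",(268,264),.23)]:
    q=onz("top",*r(*p),z)-m;print(n,(q+m).round(4),"r",np.hypot(*q[:2]).round(4),"ang from hole ccw",np.degrees(np.arctan2(q[1],q[0])-yaw)%360-90)
print("knob",tri((285.2,182),(265.3,221.6)))
print("bar",tri((298.5,153),(365.7,218)))
for z in(.121,.131): 
  A=onz("top",363.4,199,z);B=onz("top",368.1,238.3,z);print(z,A,B,(A+B)/2,np.degrees(np.arctan2(*(B-A)[1::-1])),np.linalg.norm(A-B))
s=cv2.imread("pics/side0raw.png")
t=cv2.imread("pics/top0raw.png")
c=lambda im,u,v,w,h,k:cv2.resize(im[v:v+h,u:u+w],None,fx=k,fy=k,interpolation=cv2.INTER_CUBIC)
a=c(t,242,132,40,40,10);b=c(s,200,150,40,40,10);d=c(t,335,195,60,50,6.66)
e=c(s,270,140,60,50,6.66)
cv2.imwrite("pics/c2.png",np.vstack([np.hstack([a[:300],b[:300]]),np.hstack([d[:300,:400],e[:300,:400]])[:,:800]]) if d.shape[1]>=400 else np.hstack([a,b]))
```

```text
axis [ 0.6082 -0.0734  0.253 ] [0.191 0.191 0.19  0.19 ]
yaw [11.22981386 11.51642381]
steel [ 0.6769 -0.0919  0.236 ] r 0.0711 ang from hole ccw 243.53795122792263
brass [ 0.5603 -0.1219  0.236 ] r 0.0683 ang from hole ccw 123.99073797924319
t [ 0.6555 -0.0249  0.222 ] r 0.0677 ang from hole ccw -55.64561480875471
t [ 0.6224 -0.141   0.222 ] r 0.0691 ang from hole ccw 180.48029635578195
t [ 0.5892 -0.0082  0.222 ] r 0.0679 ang from hole ccw 4.940009617951532
t [ 0.5391 -0.055   0.222 ] r 0.0715 ang from hole ccw 63.73406067060412
sock [ 0.6075 -0.0731  0.23  ] r 0.0008 ang from hole ccw 58.341148430796096
knob (array([ 0.4437871, -0.075585 ,  0.2184415]), np.float64(0.0035834033370350073))
bar (array([ 0.45231068, -0.34353254,  0.11871234]), np.float64(0.0017754754113738))
0.121 [ 0.5019609 -0.338916   0.121    ] [ 0.39768126 -0.34745539  0.121     ] [ 0.44982108 -0.3431857   0.121     ] -175.3185326799845 0.10462869992388053
0.131 [ 0.50102651 -0.33629919  0.131     ] [ 0.39774761 -0.34475663  0.131     ] [ 0.44938706 -0.34052791  0.131     ] -175.31853267998446 0.10362461353098659
```

View pics/c2.png

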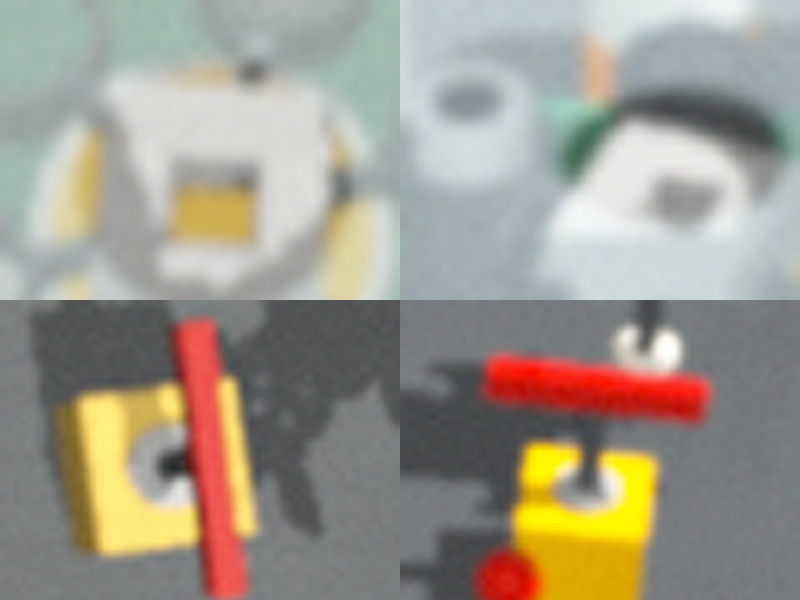

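The last crop shows the socket sides turned about -6° in the world (corners near (178,158) and (258,165)). The key bar is along about +4.7°, centre (0.451,-0.343). The dial has to turn about +116.5° anticlockwise. I'll go above the key first.

Emit:
{"op": "step_arm", "data": {"increments": [{"dp": [0.193,0.171,-0.05],"yaw": -0.51,"grip": 1},{"dp": [0.193,0.171,-0.05],"yaw": -0.51,"grip": 1},{"dp": [0.193,0.171,-0.05],"yaw": -0.51,"grip": 1},{"dp": [0.193,0.171,-0.05],"yaw": -0.51,"grip": 1},{"dp": [0.193,0.171,-0.05],"yaw": -0.51,"grip": 1}]}}

```text
clock: 0.72
position: [0.4522, -0.3415, 0.2056]
ee_rot: [-0.0, 0.999, 0.04, -0.0]
contact_force: [-0.2, -0.0, 0.3]
width: 0.0854
gripper_force: 0.0
```

Run:
```python
from h import *
s=manip.get_state();print(s["position"],s["ee_rot"],s["qpos"])
im=cams.get_image("side");im2=cams.get_image("top")
cv2.imwrite("pics/g1.png",np.hstack([cv2.resize(im[90:210,250:350],(400,480)),cv2.resize(im2[165:285,310:410],(400,480))]))
```

```text
[ 0.45217748 -0.34145322  0.20564961] [-1.11096339e-04  9.99187351e-01  4.03060919e-02 -2.09141740e-04] [-7.69476160e-01  2.96303499e-01  1.60532221e+00 -1.58219565e-04
  1.24041632e+00  7.20737499e-01]
```

View pics/g1.png

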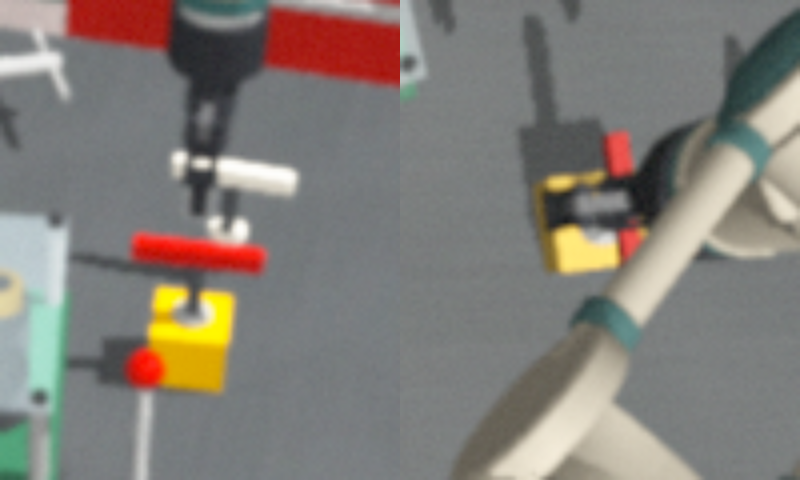

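The gripper stands over the red bar and is turned along it; in the side half the bar is at (198,252) with the fingers above it. I'll go down and grip.

Emit:
{"op": "step_arm", "data": {"increments": [{"dp": [-0.006,-0.008,-0.13],"yaw": 0,"grip": 1},{"dp": [0,0,-0.13],"yaw": 0,"grip": 1},{"dp": [0,0,-0.133],"yaw": 0,"grip": 1},{"dp": [0,0,0],"yaw": 0,"grip": 0.1},{"dp": [0,0,0],"yaw": 0,"grip": 0}], "squeeze": 60}}

```text
clock: 1.45
position: [0.4502, -0.3451, 0.1285]
ee_rot: [0.001, 0.999, 0.042, 0.0]
contact_force: [-0.2, -0.2, 1.0]
width: 0.0512
gripper_force: 0.0
```

Emit:
{"op": "step_arm", "data": {"increments": [{"dp": [0,0,0],"yaw": 0,"grip": 0},{"dp": [0,0,0],"yaw": 0,"grip": 0},{"dp": [0,0,0],"yaw": 0,"grip": 0},{"dp": [0,0,0],"yaw": 0,"grip": 0}], "squeeze": 60}}

```text
clock: 1.95
position: [0.4504, -0.3443, 0.1288]
ee_rot: [0.0, 0.999, 0.042, 0.001]
contact_force: [0.0, 1.2, 5.7]
width: 0.0132
gripper_force: 60.3
```

Emit:
{"op": "step_arm", "data": {"increments": [{"dp": [0,0,0.2],"yaw": 0,"grip": 0},{"dp": [0,0,0.3],"yaw": 0,"grip": 0},{"dp": [0,0,0.3],"yaw": 0,"grip": 0},{"dp": [0,0,0.3],"yaw": 0,"grip": 0},{"dp": [0,0,0.3],"yaw": 0,"grip": 0}]}}

```text
clock: 2.58
position: [0.4496, -0.3442, 0.4087]
ee_rot: [-0.0, 0.999, 0.042, -0.001]
contact_force: [1.3, -0.6, -4.1]
width: 0.0133
gripper_force: 59.5
```

Run:
```python
from h import *
s=manip.get_state();print(s["position"],s["contact_force"],s["width"])
im=cams.get_image("side")
for b in blobs(im,"red"):print(b)
p=s["position"]+[0,0,-.006]
for z in (0,.066): print(px("side",p-[0,0,z]))
```

```text
[ 0.44959187 -0.34415049  0.40866107] [ 1.25906867 -0.62238875 -4.08239846] 0.013309345858134626
([285.8, 65.6], 2133, [[267.0, 23.0], [303.0, 23.0], [303.0, 103.0], [267.0, 103.0]])
([352.6, 63.8], 4426, [[306.79998779296875, 106.5], [317.0, 25.200000762939453], [395.0, 35.0], [384.79998779296875, 116.19999694824219]])
([337.6, 101.4], 792, [[306.0, 104.30000305175781], [308.1000061035156, 90.0999984741211], [369.70001220703125, 99.30000305175781], [367.6000061035156, 113.5]])
([285.3, 181.9], 67, [[281.0, 177.0], [289.0, 177.0], [289.0, 186.0], [281.0, 186.0]])
[307.00070857  75.75735382]
[305.10754442  95.60665199]
```

Emit:
{"op": "step_arm", "data": {"increments": [{"dp": [0.132,0.226,0.03],"yaw": -0.2,"grip": 0},{"dp": [0.132,0.226,0],"yaw": -0.2,"grip": 0},{"dp": [0.132,0.226,0],"yaw": -0.2,"grip": 0},{"dp": [0.132,0.226,0],"yaw": -0.2,"grip": 0},{"dp": [0.132,0.226,0],"yaw": -0.2,"grip": 0}]}}

```text
clock: 3.25
position: [0.5825, -0.117, 0.4123]
ee_rot: [0.0, 0.999, -0.034, -0.001]
contact_force: [0.1, 0.3, -3.8]
width: 0.0127
gripper_force: 59.6
```

Emit:
{"op": "step_arm", "data": {"increments": [{"dp": [0.132,0.224,-0.03],"yaw": -0.2,"grip": 0},{"dp": [0,0,-0.1],"yaw": 0,"grip": 0},{"dp": [0,0,0],"yaw": 0,"grip": 0},{"dp": [0,0,0],"yaw": 0,"grip": 0}]}}

```text
clock: 3.75
position: [0.6084, -0.0741, 0.3876]
ee_rot: [0.0, 0.999, -0.049, -0.0]
contact_force: [0.3, -0.2, -4.1]
width: 0.0128
gripper_force: 59.7
```

Run:
```python
from h import *
s=manip.get_state();print(s["position"],s["ee_rot"],s["contact_force"],s["qpos"])
im=cams.get_image("side");im2=cams.get_image("top")
p=s["position"]+[0,0,-.006]
for z in (0,.066,.106): print(px("side",p-[0,0,z]),px("top",p-[0,0,z]))
print(px("side",[.608,-.0733,.23]))
u,v=px("side",p-[0,0,.08]).astype(int)
cv2.imwrite("pics/k1.png",np.hstack([cv2.resize(im[v-50:v+40,u-30:u+30],(400,600),interpolation=cv2.INTER_CUBIC),cv2.resize(im2[95:215,215:295],(400,600),interpolation=cv2.INTER_CUBIC)]));print(u,v)
```

```text
[ 0.60835291 -0.07410921  0.38761753] [ 1.78367914e-04  9.98814156e-01 -4.86845635e-02 -2.52116863e-04] [ 0.26277367 -0.23231582 -4.09359801] [-2.34459549e-01  2.96245943e-01  1.16018779e+00 -4.46665142e-04
  1.68558858e+00  1.43369335e+00]
[226.76169183 123.21528376] [264.08837796 136.03803264]
[227.51881447 143.92742824] [263.89404405 143.67264149]
[227.95354526 155.76708893] [263.78957113 147.76839078]
[228.4610712  168.86228874]
227 148
```

View pics/k1.png

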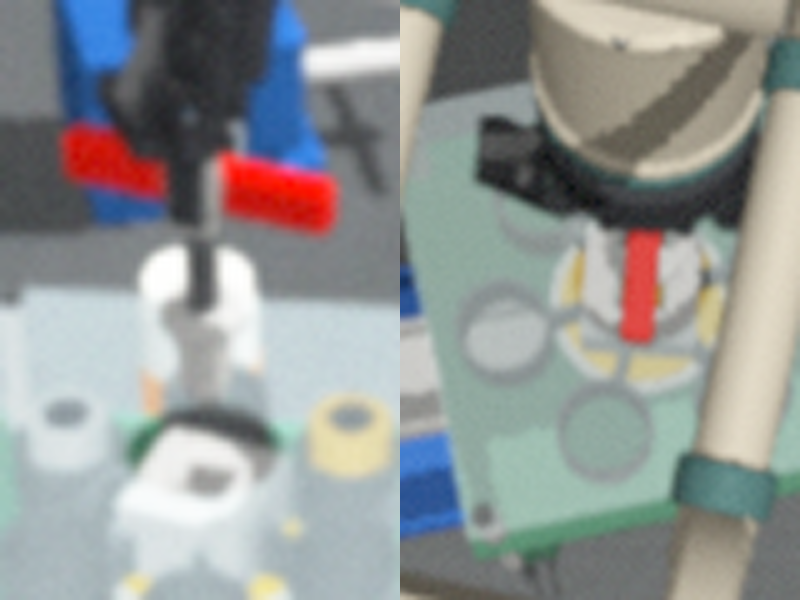

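The left half shows the key's shank at (202,280) straight above the socket mouth at (207,480), with the bar parallel to the hub. It's aligned to about 1 mm, so I'll insert it.

Emit:
{"op": "step_arm", "data": {"increments": [{"dp": [0,0.003,-0.1],"yaw": 0,"grip": 0},{"dp": [0,0,-0.11],"yaw": 0,"grip": 0},{"dp": [0,0,-0.02],"yaw": 0,"grip": 0},{"dp": [0,0,-0.02],"yaw": 0,"grip": 0},{"dp": [0,0,0],"yaw": 0,"grip": 0}]}}

```text
clock: 4.47
position: [0.6087, -0.0732, 0.3385]
ee_rot: [0.0, 0.999, -0.048, 0.001]
contact_force: [1.1, 0.3, -3.6]
width: 0.0133
gripper_force: 59.6
```

Emit:
{"op": "step_arm", "data": {"increments": [{"dp": [0,0,-0.015],"yaw": 0,"grip": 0},{"dp": [0,0,-0.015],"yaw": 0,"grip": 0},{"dp": [0,0,0],"yaw": 0,"grip": 0}]}}

```text
clock: 4.85
position: [0.6087, -0.073, 0.3316]
ee_rot: [0.0, 0.999, -0.048, 0.0]
contact_force: [1.0, -0.2, -4.1]
width: 0.0128
gripper_force: 59.8
```

Emit:
{"op": "step_arm", "data": {"increments": [{"dp": [0,0,-0.025],"yaw": 0,"grip": 0},{"dp": [0,0,-0.025],"yaw": 0,"grip": 0},{"dp": [0,0,-0.025],"yaw": 0,"grip": 0},{"dp": [0,0,-0.025],"yaw": 0,"grip": 0},{"dp": [0,0,0],"yaw": 0,"grip": 0}]}}

```text
clock: 5.48
position: [0.6087, -0.073, 0.311]
ee_rot: [-0.0, 0.999, -0.048, -0.0]
contact_force: [2.4, -0.6, -5.2]
width: 0.0127
gripper_force: 59.7
```

Emit:
{"op": "step_arm", "data": {"increments": [{"dp": [0,0,-0.02],"yaw": 0,"grip": 0},{"dp": [0,0,-0.015],"yaw": 0,"grip": 0},{"dp": [0,0,0],"yaw": 0,"grip": 0}]}}

```text
clock: 5.85
position: [0.6087, -0.073, 0.3045]
ee_rot: [0.0, 0.999, -0.048, 0.0]
contact_force: [2.5, -0.5, -5.0]
width: 0.0133
gripper_force: 59.8
```

Emit:
{"op": "step_arm", "data": {"increments": [{"dp": [0,0,-0.008],"yaw": 0,"grip": 0},{"dp": [0,0,0],"yaw": 0,"grip": 0}]}}

```text
clock: 6.1
position: [0.6087, -0.073, 0.3038]
ee_rot: [0.0, 0.999, -0.048, 0.001]
contact_force: [2.2, 0.1, -0.1]
width: 0.0131
gripper_force: 60.2
```

Run:
```python
from h import *
s=manip.get_state();print(s["position"],s["contact_force"],s["moment"])
im=cams.get_image("top");u,v=px("top",[.608,-.0733,.23]).astype(int);print(u,v)
cv2.imwrite("pics/topk.png",im)
```

```text
[ 0.60870603 -0.07297944  0.30382951] [ 2.18348594  0.12374319 -0.10263695] [-0.06562983 -0.40319567 -0.01371342]
263 152
```

Emit:
{"op": "step_arm", "data": {"increments": [{"dp": [0,0,0],"yaw": 0.5,"grip": 0},{"dp": [0,0,0],"yaw": 0.5,"grip": 0},{"dp": [0,0,0],"yaw": 0.5,"grip": 0},{"dp": [0,0,0],"yaw": 0.5,"grip": 0},{"dp": [0,0,0],"yaw": 0.5,"grip": 0}]}}

```text
clock: 6.78
position: [0.6099, -0.0736, 0.3039]
ee_rot: [0.001, 0.99, 0.139, 0.002]
contact_force: [4.6, -0.2, -0.9]
width: 0.0135
gripper_force: 60.2
```

Emit:
{"op": "step_arm", "data": {"increments": [{"dp": [0,0,0],"yaw": 0.6,"grip": 0},{"dp": [0,0,0],"yaw": 0.6,"grip": 0},{"dp": [0,0,0],"yaw": 0.6,"grip": 0},{"dp": [0,0,0],"yaw": 0.6,"grip": 0},{"dp": [0,0,0],"yaw": 0.6,"grip": 0}]}}

```text
clock: 7.4
position: [0.6103, -0.0741, 0.3039]
ee_rot: [0.002, 0.934, 0.357, 0.002]
contact_force: [5.6, -1.2, -0.9]
width: 0.0132
gripper_force: 60.2
```

Emit:
{"op": "step_arm", "data": {"increments": [{"dp": [0,0,0],"yaw": 0.7,"grip": 0},{"dp": [0,0,0],"yaw": 0.7,"grip": 0},{"dp": [0,0,0],"yaw": 0.7,"grip": 0},{"dp": [0,0,0],"yaw": 0.7,"grip": 0},{"dp": [0,0,0],"yaw": 0.7,"grip": 0}]}}

```text
clock: 8.02
position: [0.611, -0.0743, 0.3039]
ee_rot: [0.003, 0.81, 0.587, 0.002]
contact_force: [5.9, -2.9, -2.0]
width: 0.013
gripper_force: 60.1
```

Emit:
{"op": "step_arm", "data": {"increments": [{"dp": [0,0,0],"yaw": 0.5,"grip": 0},{"dp": [0,0,0],"yaw": 0.5,"grip": 0},{"dp": [0,0,0],"yaw": 0.5,"grip": 0},{"dp": [0,0,0],"yaw": 0.5,"grip": 0},{"dp": [0,0,0],"yaw": 0,"grip": 0}]}}

```text
clock: 8.65
position: [0.6114, -0.0742, 0.3039]
ee_rot: [0.004, 0.714, 0.701, 0.002]
contact_force: [6.7, -2.3, -2.6]
width: 0.0136
gripper_force: 60.0
```

Run:
```python
from h import *
s=manip.get_state();q=s["ee_rot"];print(s["position"],s["contact_force"],s["moment"],"turned",np.degrees(2*np.arctan2(q[2],q[1]))+5.6, s["qpos"])
im=cams.get_image("side");im2=cams.get_image("top")
cv2.imwrite("pics/t1.png",np.hstack([cv2.resize(im[125:245,180:270],(400,533),interpolation=cv2.INTER_CUBIC),cv2.resize(im2[95:215,205:295],(400,533),interpolation=cv2.INTER_CUBIC)]))
```

```text
[ 0.61143271 -0.07421702  0.3038813 ] [ 6.7379756  -2.32966901 -2.61284113] [-0.31262583 -1.56794605 -0.25632821] turned 94.54992601927758 [-2.33426489e-01  3.13286868e-01  1.33418608e+00 -5.09131648e-04
  1.48611895e+00 -2.15058209e-01]
```

View pics/t1.png

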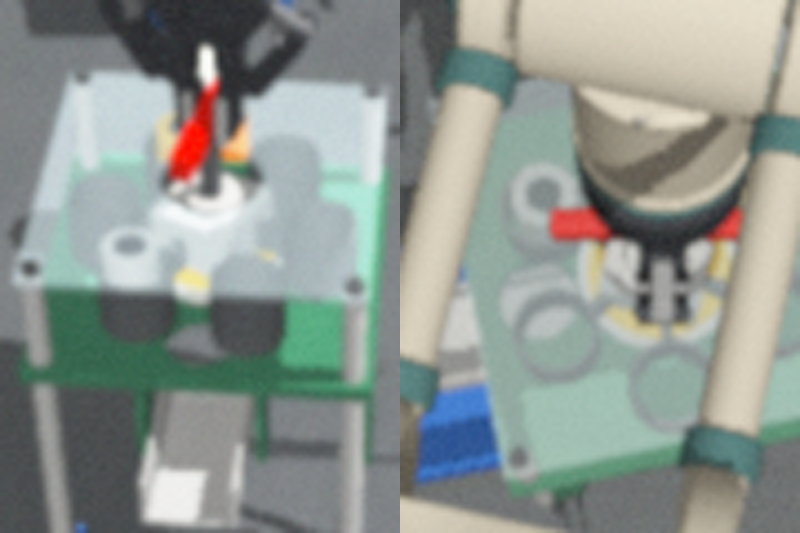

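The dial has turned. The steel bush is now at (543,192) in the right half, raw (237.2,138.2), approaching the hole at about (540,310).

Run:
```python
from h import *
m=np.array([.608,-.0733])
for p,z in[((237.2,138.2),.236),((205+158*.225,95+337*.225),.222),((205+272*.225,95+390*.225),.222)]:
    q=onz("top",*p,z)[:2]-m;print(np.hypot(*q),np.degrees(np.arctan2(q[1],q[0]))-101.4)
```

```text
0.07104560045768954 -39.90541548321928
0.0704347560113287 26.632622768908732
0.07342770403616632 -276.7863990935231
```

Emit:
{"op": "step_arm", "data": {"increments": [{"dp": [0,0,0],"yaw": 0.7,"grip": 0},{"dp": [0,0,0],"yaw": 0.7,"grip": 0},{"dp": [0,0,0],"yaw": 0.7,"grip": 0},{"dp": [0,0,0],"yaw": 0.7,"grip": 0},{"dp": [0,0,0],"yaw": 0.5,"grip": 0}]}}

```text
clock: 9.38
position: [0.612, -0.0739, 0.3039]
ee_rot: [0.004, 0.52, 0.854, 0.002]
contact_force: [8.8, -1.4, -1.9]
width: 0.013
gripper_force: 60.2
```

Emit:
{"op": "step_arm", "data": {"increments": [{"dp": [0,0,0],"yaw": 0.1,"grip": 0},{"dp": [0,0,0],"yaw": 0.1,"grip": 0},{"dp": [0,0,0],"yaw": 0.1,"grip": 0},{"dp": [0,0,0],"yaw": 0,"grip": 0},{"dp": [0,0,0],"yaw": 0,"grip": 0}]}}

```text
clock: 10.0
position: [0.612, -0.0738, 0.3039]
ee_rot: [0.004, 0.501, 0.865, 0.002]
contact_force: [8.8, -1.8, -2.1]
width: 0.0132
gripper_force: 60.0
```

```bash
cat > look.py <<'E'
from h import *
import sys
s=manip.get_state();q=s["ee_rot"];print(s["position"],s["contact_force"],s["moment"],"turned",np.degrees(2*np.arctan2(q[2],q[1]))+5.6)
im=cams.get_image("side");im2=cams.get_image("top")
cv2.imwrite(f"pics/{sys.argv[1]}.png",np.hstack([cv2.resize(im[125:245,180:270],(400,533),interpolation=cv2.INTER_CUBIC),cv2.resize(im2[95:215,205:295],(400,533),interpolation=cv2.INTER_CUBIC)]))
hm=np.array([.608,-.0733])+.07*np.array([np.cos(np.radians(101.4)),np.sin(np.radians(101.4))])
for z in(.222,.236,.13):
    u,v=px("side",[*hm,z]).astype(int);print(z,im[v-2:v+3,u-2:u+3].mean((0,1)).round(),(u,v))
E
python3 look.py t2
```

```text
[ 0.61204042 -0.07384418  0.3039306 ] [ 8.84487702 -1.77992362 -2.06025362] [-0.14592082 -1.77171701 -0.28500182] turned 125.47035268130493
0.222 [198. 195. 185.] (np.int64(225), np.int64(187))
0.236 [194. 190. 180.] (np.int64(225), np.int64(183))
0.13 [ 91. 112.  72.] (np.int64(226), np.int64(211))
```

View pics/t2.png

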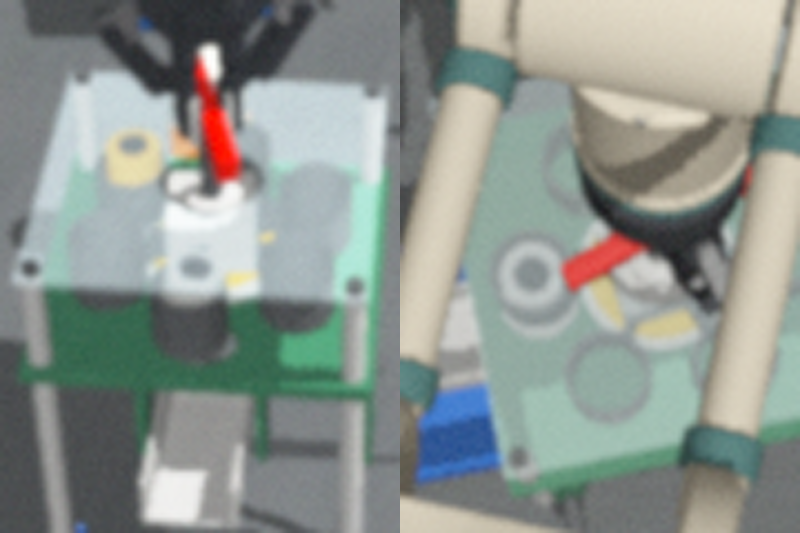

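The steel bush stands about 6° short of the hole, at (530,275) in the right half. I'll creep on and check by pixel differences.

```bash
cat > chk.py <<'E'
from h import *
import os
s=manip.get_state();q=s["ee_rot"];im=cams.get_image("side");im2=cams.get_image("top")
np.savez("last.npz",im=im,im2=im2)
print(s["contact_force"],"mz",s["moment"][2],"turned",np.degrees(2*np.arctan2(q[2],q[1]))%360+5.6)
print("tray",im[213:226,216:234].mean((0,1)).round(),"top",im[181:188,221:229].mean((0,1)).round(), im[181:188,221:229].std().round(1))
b=im2[140:185,218:248].astype(float);print("topview hole",b.mean((0,1)).round(),b.std().round(1))
E
python3 chk.py
```

```text
[ 9.33335252 -1.46920553 -2.7217371 ] mz -0.28346732094115273 turned 125.46796276612862
tray [141. 144. 142.] top [196. 193. 182.] 24.7
topview hole [163. 167. 157.] 21.6
```

Emit:
{"op": "step_arm", "data": {"increments": [{"dp": [0,0,0],"yaw": 0.06,"grip": 0},{"dp": [0,0,0],"yaw": 0.06,"grip": 0},{"dp": [0,0,0],"yaw": 0.06,"grip": 0},{"dp": [0,0,0],"yaw": 0.06,"grip": 0},{"dp": [0,0,0],"yaw": 0.06,"grip": 0}]}}

```text
clock: 10.82
position: [0.6121, -0.0738, 0.3039]
ee_rot: [0.004, 0.481, 0.877, 0.002]
contact_force: [8.4, -1.4, -2.4]
width: 0.013
gripper_force: 60.0
```

```bash
python3 chk.py
```

```text
[ 8.42710219 -1.44437391 -2.38475434] mz -0.3452033690325069 turned 128.06173163103125
tray [141. 144. 142.] top [196. 192. 182.] 24.5
topview hole [163. 167. 156.] 21.3
```

Emit:
{"op": "step_arm", "data": {"increments": [{"dp": [0,0,0],"yaw": 0.06,"grip": 0},{"dp": [0,0,0],"yaw": 0.06,"grip": 0},{"dp": [0,0,0],"yaw": 0.06,"grip": 0},{"dp": [0,0,0],"yaw": 0,"grip": 0},{"dp": [0,0,0],"yaw": 0,"grip": 0}]}}

```text
clock: 11.55
position: [0.6121, -0.0738, 0.3039]
ee_rot: [0.004, 0.469, 0.883, 0.002]
contact_force: [8.6, -1.6, -2.4]
width: 0.013
gripper_force: 60.0
```

```bash
python3 chk.py
```

```text
[ 8.59740778 -1.62336313 -2.44588227] mz -0.3049636734121789 turned 129.6058785404597
tray [148. 150. 149.] top [198. 195. 183.] 15.8
topview hole [161. 166. 154.] 20.3
```

```bash
python3 chk.py; python3 look.py t3
```

```text
[ 8.64820859 -1.20445531 -3.71529697] mz -0.2505236678817447 turned 129.60555639735315
tray [148. 150. 148.] top [198. 195. 183.] 15.6
topview hole [161. 166. 154.] 20.3
[ 0.61211371 -0.07376711  0.30393765] [ 9.09773831 -1.79486047 -2.71629788] [-0.0873042  -1.77868613 -0.24101646] turned 129.60415300201907
0.222 [188. 184. 171.] (np.int64(225), np.int64(187))
0.236 [199. 195. 183.] (np.int64(225), np.int64(183))
0.13 [ 94. 114.  74.] (np.int64(226), np.int64(211))
```

View pics/t3.png

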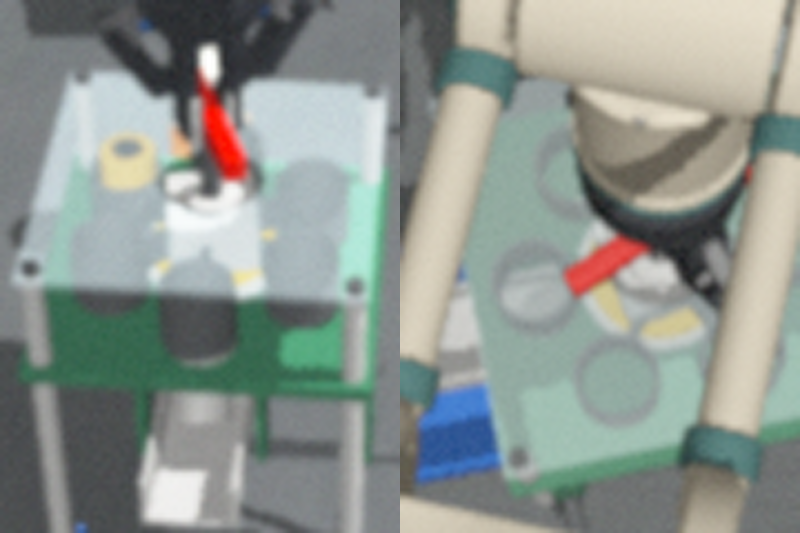

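The steel bush has dropped: its tube at the hole is empty in the right half at (540,290), and it shows on the tray at (205,405) in the left half. The brass bush is still in its tube at (128,160). I'll release the key and rise.

Emit:
{"op": "step_arm", "data": {"increments": [{"dp": [0.008,0,0],"yaw": -0.1,"grip": 0},{"dp": [0,0,0],"yaw": 0,"grip": 0.5},{"dp": [0,0,0],"yaw": 0,"grip": 0.6},{"dp": [0,0,0],"yaw": 0,"grip": 0.6},{"dp": [0,0,0],"yaw": 0,"grip": 0.6}]}}

```text
clock: 12.48
position: [0.6097, -0.0729, 0.3031]
ee_rot: [-0.0, 0.476, 0.88, -0.0]
contact_force: [0.1, 0.9, 0.3]
width: 0.0513
gripper_force: 0.0
```

Emit:
{"op": "step_arm", "data": {"increments": [{"dp": [0,0,0.05],"yaw": 0,"grip": 0.6},{"dp": [0,0,0.1],"yaw": 0,"grip": 0.6},{"dp": [0,0,0.15],"yaw": 0,"grip": 0.6},{"dp": [0,0,0.2],"yaw": 0,"grip": 0.6}]}}

```text
clock: 12.98
position: [0.6097, -0.0729, 0.404]
ee_rot: [-0.001, 0.476, 0.88, -0.0]
contact_force: [0.5, 0.1, -0.6]
width: 0.0511
gripper_force: 0.0
```

Run:
```python
from h import *
s=manip.get_state();q=s["ee_rot"];print(s["position"],s["contact_force"],s["width"],"tool x yaw",np.degrees(2*np.arctan2(q[2],q[1])))
a=cams.get_image("side");b=cams.get_image("top")
cv2.imwrite("pics/rs.png",a);cv2.imwrite("pics/rt.png",b)
for n,i in(("side",a),("top",b)):
    for x in blobs(i,"red",20):print(n,x)
print(px("side",[.608,-.0733,.296]))
```

```text
[ 0.60970901 -0.0728778   0.4040095 ] [ 0.49258669  0.14348413 -0.61801743] 0.05109810033618541 tool x yaw 123.20678962203264
side ([325.9, 72.7], 6934, [[262.1000061035156, 97.5], [272.79998779296875, 27.399999618530273], [398.1000061035156, 46.599998474121094], [387.3999938964844, 116.69999694824219]])
side ([227.1, 152.3], 136, [[219.8000030517578, 138.39999389648438], [225.1999969482422, 136.60000610351562], [234.1999969482422, 163.60000610351562], [228.8000030517578, 165.39999389648438]])
side ([285.0, 181.8], 67, [[281.0, 177.0], [289.0, 177.0], [289.0, 186.0], [281.0, 186.0]])
top ([316.5, 123.2], 589, [[297.6000061035156, 118.0], [319.79998779296875, 104.69999694824219], [333.6000061035156, 127.5999984741211], [311.3999938964844, 141.0]])
top ([254.6, 150.3], 153, [[241.60000610351562, 155.1999969482422], [263.8999938964844, 140.8000030517578], [267.3999938964844, 146.1999969482422], [245.0, 160.60000610351562]])
top ([510.1, 162.7], 61, [[508.0, 153.0], [511.0, 153.0], [511.0, 178.0], [508.0, 178.0]])
[227.76740139 149.99536442]
```

Emit:
{"op": "step_arm", "data": {"increments": [{"dp": [-0.162,-0.048,0],"yaw": -0.51,"grip": 0},{"dp": [-0.162,-0.048,0],"yaw": -0.51,"grip": 0},{"dp": [-0.162,-0.048,0],"yaw": -0.51,"grip": 0},{"dp": [-0.162,-0.048,0],"yaw": -0.51,"grip": 0},{"dp": [-0.162,-0.048,0],"yaw": -0.5,"grip": 0}]}}

```text
clock: 13.7
position: [0.4468, -0.1211, 0.403]
ee_rot: [-0.0, 0.634, 0.773, -0.0]
contact_force: [0.1, 0.1, 0.1]
width: -0.0005
gripper_force: 0.0
```

Emit:
{"op": "step_arm", "data": {"increments": [{"dp": [0,0,-0.25],"yaw": 0,"grip": 0},{"dp": [0,0,-0.25],"yaw": 0,"grip": 0},{"dp": [0,0,-0.25],"yaw": 0,"grip": 0},{"dp": [0,0,-0.2],"yaw": 0,"grip": 0},{"dp": [0,0,0],"yaw": 0,"grip": 0}]}}

```text
clock: 14.32
position: [0.4458, -0.12, 0.2106]
ee_rot: [-0.004, 0.634, 0.774, -0.001]
contact_force: [0.4, 0.7, -0.3]
width: -0.0001
gripper_force: 0.0
```

Run:
```python
from h import *
s=manip.get_state();q=s["ee_rot"];print(s["position"],s["contact_force"],s["width"],"tool x yaw",np.degrees(2*np.arctan2(q[2],q[1])))
a=cams.get_image("side");b=cams.get_image("top")
print([x[0] for x in blobs(a,"red",20)],[x[0] for x in blobs(b,"red",20)])
cv2.imwrite("pics/l1.png",np.hstack([cv2.resize(a[125:245,230:320],(400,533),interpolation=cv2.INTER_CUBIC),cv2.resize(b[150:270,225:315],(400,533),interpolation=cv2.INTER_CUBIC)]))
for z in(0,.025):print(px("side",s["position"]-[0,0,z]),px("top",s["position"]-[0,0,z]))
```

```text
[ 0.4457537  -0.11998824  0.21064478] [ 0.43955419  0.74728322 -0.26997996] -9.694704233801708e-05 tool x yaw 101.37184986563766
[[318.8, 37.1], [331.5, 61.0], [272.0, 89.1], [359.4, 88.7], [337.0, 101.3], [227.2, 152.9], [285.7, 181.7]] [[316.1, 123.1], [262.8, 145.1], [510.0, 162.7]]
[288.34591159 174.07218075] [283.64005613 219.93416179]
[287.82385078 180.71832651] [283.07568548 220.38050856]
```

Emit:
{"op": "step_arm", "data": {"increments": [{"dp": [-0.015,0.074,0],"yaw": 0,"grip": 0},{"dp": [-0.015,0.074,0],"yaw": 0,"grip": 0},{"dp": [-0.015,0.074,0],"yaw": 0,"grip": 0},{"dp": [-0.015,0.074,0],"yaw": 0,"grip": 0},{"dp": [-0.015,0.074,0],"yaw": 0,"grip": 0}]}}

```text
clock: 15.05
position: [0.4333, -0.046, 0.2139]
ee_rot: [0.001, 0.633, 0.774, 0.0]
contact_force: [1.4, -4.2, 1.8]
width: 0.0001
gripper_force: 0.0
```

Run:
```python
from h import *
s=manip.get_state();print(s["position"],s["contact_force"])
a=cams.get_image("side");b=cams.get_image("top")
print([x[0] for x in blobs(a,"red",20)],[x[0] for x in blobs(b,"red",20)])
d=np.array([-.198,.98,0]);k=np.array([.4438,-.0756,.2184])
for t in (.4,.6,.9,.95,.98):
    p=k+d*.14*(np.sin(t-.35)+np.sin(.35))+[0,0,.14*(np.cos(t-.35)-np.cos(.35))];print(t,p.round(4),px("side",p).round(1))
```

```text
[ 0.43331674 -0.04598651  0.21393246] [ 1.43872554 -4.18813979  1.81036789]
[[323.2, 44.0], [338.0, 73.9], [268.4, 93.3], [338.2, 101.5], [382.2, 104.8], [226.9, 152.0], [286.4, 193.4]] [[316.1, 123.0], [263.8, 144.5], [510.0, 163.5]]
0.4 [ 0.4329 -0.0217  0.2267] [285.7 193.4]
0.6 [0.4274 0.0054 0.2225] [285.5 201.7]
0.9 [0.4198 0.0432 0.2062] [284.9 216.7]
0.95 [0.4186 0.0489 0.2024] [284.7 219.3]
0.98 [0.418  0.0523 0.2   ] [284.7 221. ]
```

Emit:
{"op": "step_arm", "data": {"increments": [{"dp": [-0.015,0.072,0],"yaw": 0,"grip": 0},{"dp": [-0.015,0.072,0],"yaw": 0,"grip": 0},{"dp": [-0.014,0.072,0],"yaw": 0,"grip": 0},{"dp": [-0.014,0.07,0],"yaw": 0,"grip": 0},{"dp": [-0.013,0.065,0],"yaw": 0,"grip": 0}]}}

```text
clock: 15.78
position: [0.4184, 0.0234, 0.2131]
ee_rot: [0.0, 0.633, 0.774, -0.001]
contact_force: [-0.4, -6.8, 0.3]
width: -0.0001
gripper_force: 2.5
```

```bash
cat > lev.py <<'E'
from h import *
s=manip.get_state();print(s["clock"],s["position"],s["contact_force"])
a=cams.get_image("side");b=cams.get_image("top");cv2.imwrite("pics/ls.png",a);cv2.imwrite("pics/lt.png",b)
print([x[0] for x in blobs(a,"red",20) if x[0][1]>110])
t0=cv2.imread("pics/side0raw.png").astype(int)
D=(np.abs(a.astype(int)-t0).max(2)>45)[205:310,170:262];n,l,st,c=cv2.connectedComponentsWithStats(D.astype(np.uint8))
print([(int(q[4]),(c[i]+[170,205]).round().tolist()) for i,q in enumerate(st) if i and q[4]>20])
E
python3 lev.py
```

```text
15.775 [0.41842074 0.02341442 0.21307534] [-0.38973543 -6.82998659  0.27913421]
[[227.1, 152.2], [285.0, 219.5]]
[(31, [250.0, 206.0]), (1070, [226.0, 244.0]), (27, [245.0, 244.0]), (443, [196.0, 279.0]), (339, [254.0, 271.0]), (74, [175.0, 267.0]), (21, [198.0, 268.0])]
```

At about 0.95 rad now. I'll nudge a little further and hold.

Emit:
{"op": "step_arm", "data": {"increments": [{"dp": [-0.002,0.01,0],"yaw": 0,"grip": 0},{"dp": [0,0,0],"yaw": 0,"grip": 0},{"dp": [0,0,0],"yaw": 0,"grip": 0},{"dp": [0,0,0],"yaw": 0,"grip": 0},{"dp": [0,0,0],"yaw": 0,"grip": 0}]}}

```text
clock: 16.5
position: [0.4183, 0.0247, 0.2133]
ee_rot: [0.0, 0.634, 0.774, -0.0]
contact_force: [-2.1, -4.8, 2.7]
width: 0.0002
gripper_force: 2.5
```

Emit:
{"op": "step_arm", "data": {"increments": [{"dp": [0,0,0],"yaw": 0,"grip": 0},{"dp": [0,0,0],"yaw": 0,"grip": 0},{"dp": [0,0,0],"yaw": 0,"grip": 0},{"dp": [0,0,0],"yaw": 0,"grip": 0},{"dp": [0,0,0],"yaw": 0,"grip": 0}]}}

```text
clock: 17.12
position: [0.4183, 0.0247, 0.2133]
ee_rot: [0.0, 0.634, 0.774, -0.0]
contact_force: [-1.6, -4.7, 2.1]
width: 0.0001
gripper_force: 2.5
```

Emit:
{"op": "step_arm", "data": {"increments": [{"dp": [0,0,0],"yaw": 0,"grip": 0},{"dp": [0,0,0],"yaw": 0,"grip": 0},{"dp": [0,0,0],"yaw": 0,"grip": 0},{"dp": [0,0,0],"yaw": 0,"grip": 0},{"dp": [0,0,0],"yaw": 0,"grip": 0}]}}

```text
clock: 17.75
position: [0.4183, 0.0247, 0.2133]
ee_rot: [0.0, 0.634, 0.774, -0.0]
contact_force: [-1.5, -5.1, 2.6]
width: -0.0001
gripper_force: 2.5
```

```bash
python3 lev.py
```

```text
17.75 [0.41828877 0.02473382 0.21333839] [-1.51149678 -5.06161152  2.55987444]
[[227.1, 152.2], [284.9, 219.8]]
[(32, [250.0, 206.0]), (1613, [216.0, 255.0]), (24, [246.0, 244.0]), (333, [254.0, 271.0]), (78, [175.0, 267.0])]
```

Emit:
{"op": "step_arm", "data": {"increments": [{"dp": [0.015,-0.074,0],"yaw": 0,"grip": 0},{"dp": [0.015,-0.074,0],"yaw": 0,"grip": 0},{"dp": [0.015,-0.074,0],"yaw": 0,"grip": 0},{"dp": [0.015,-0.074,0],"yaw": 0,"grip": 0},{"dp": [0.015,-0.074,0],"yaw": 0,"grip": 0}]}}

```text
clock: 18.48
position: [0.4343, -0.0498, 0.2132]
ee_rot: [0.001, 0.634, 0.774, 0.001]
contact_force: [1.1, -2.7, 0.7]
width: -0.0002
gripper_force: 0.0
```

Emit:
{"op": "step_arm", "data": {"increments": [{"dp": [0.015,-0.074,0],"yaw": 0,"grip": 0},{"dp": [0.015,-0.074,0],"yaw": 0,"grip": 0},{"dp": [0.015,-0.074,0],"yaw": 0,"grip": 0},{"dp": [0.015,-0.074,0],"yaw": 0,"grip": 0},{"dp": [0.015,-0.074,0],"yaw": 0,"grip": 0}]}}

```text
clock: 19.1
position: [0.4483, -0.1231, 0.213]
ee_rot: [-0.001, 0.634, 0.774, 0.0]
contact_force: [-0.4, 1.2, -0.8]
width: 0.0001
gripper_force: 0.0
```

Emit:
{"op": "step_arm", "data": {"increments": [{"dp": [0,-0.1,0],"yaw": 0,"grip": 0},{"dp": [0,-0.1,0.05],"yaw": 0,"grip": 0},{"dp": [0,-0.1,0.1],"yaw": 0,"grip": 0},{"dp": [0,0,0],"yaw": 0,"grip": 0},{"dp": [0,0,0],"yaw": 0,"grip": 0}]}}

```text
clock: 19.73
position: [0.4479, -0.182, 0.2424]
ee_rot: [-0.001, 0.634, 0.774, 0.0]
contact_force: [-0.7, 0.5, -0.1]
width: 0.0004
gripper_force: 0.0
```

```bash
python3 lev.py
python3 - <<'E'
import cv2,numpy as np
a=cv2.imread("pics/ls.png");b=cv2.imread("pics/lt.png")
cv2.imwrite("pics/fin.png",np.hstack([cv2.resize(a[120:320,165:300],(400,593),interpolation=cv2.INTER_CUBIC),cv2.resize(b[85:245,145:320][:,:],(400,366),interpolation=cv2.INTER_CUBIC) if 0 else cv2.resize(b[75:275,150:285],(400,593),interpolation=cv2.INTER_CUBIC)]))
E
```

```text
19.725 [ 0.44792614 -0.18198234  0.24240904] [-0.70234002  0.48994011 -0.08412272]
[[227.1, 152.3], [285.3, 181.9]]
[(35, [250.0, 206.0]), (28, [233.0, 231.0]), (111, [220.0, 235.0]), (366, [254.0, 270.0]), (984, [212.0, 266.0]), (54, [175.0, 267.0]), (29, [242.0, 290.0]), (61, [252.0, 308.0])]
```

View pics/fin.png

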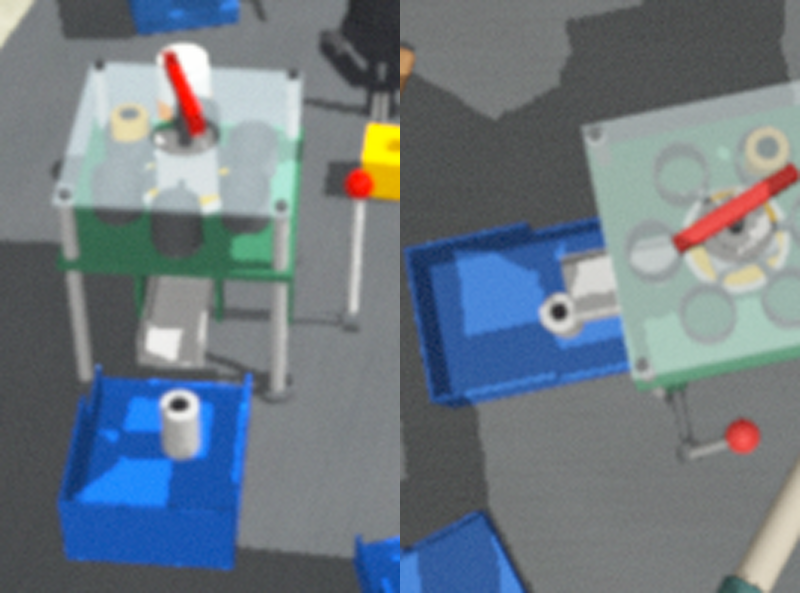

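The steel bush stands in the blue bin, at (180,425) left and (560,313) right. The tray is level again with the knob back at its start, the key stands home in the hub, and the brass bush is still in its tube.

```bash
python3 -c "
from rig import ticket
print(ticket.sign_off())"
```

```text
the job is handed in; nothing more can be done
None
```

The job is done and handed in at about 20 s: the steel bush is in the blue bin, the brass bush is still in its tube, the key stands home in the drive, and the tray is back level.

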